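# Gather loose blanks in the lip corner of a carrying tote

### The arm

A 6-joint arm with a two-finger parallel gripper is mounted at the origin on the work surface. World frame = base frame: x ahead of the robot, y to its left, z up, the work surface at z = 0. Lengths are in mm, angles in degrees, forces in N, time in s.
With the tool pointing down it reaches from about 300 to 850 mm from the base axis. Payload 4.2 kg.
Tool frame: the origin (TCP) lies midway between the tips of the shut fingers; the grasp point (between the pads) lies pinch_z behind it (pinch_z is the distance from the TCP to the grasp point, in mm); z points along the fingers, y is the line along which they close (so a half turn about z gives the same grasp; the last joint's range is limited). The gripper opens to 91 mm and grips with 3 to 60 N. Pads are 32 mm wide; open, the fingers measure 118 mm over their backs; the gripper's body (76 mm by 178 mm) begins 60 mm behind the grasp point.
Start: joints at [-73.339, 18.312, 89.639, -0, 72.044, -1.146], TCP at [175.85, -547.467, 213.976] pointing down, gripper open.
Joint ranges: [-177.97, 177.97], [-48.28, 115.42], [12.27, 149.76], [-77.06, 257.06], [2.81, 150.46], [-146.56, 146.56]. Speed limits (degrees/s): [147.25, 147.25, 180, 180, 180, 180].

### API

Orientations are given as [roll, pitch, yaw] about the fixed x, y, z axes, in that order (R = Rz(yaw) Ry(pitch) Rx(roll)).
In Python, from workcell import state, grab_frame, job_done, masks_of, landmark_of, pinch_z gives the robot as it stands. The module is installed in compiled form; this text tells all that it offers.
- The arm moves only by the tool move_arm, never from a script. Its argument "plan" is a list of rows, each an object of numbers: "x", "y", "z": the shift along the tool's x, y, z in mm; "rx", "ry", "rz": the turn, a rotation vector about the tool's x, y, z in rad. A call has 1 to 10 rows; each row shifts and turns the commanded pose from where the row before left it, along the tool's axes as they then stand; what a row does not reach is not made up. A row lasts 1/10 s, in which the tool goes at most 50 mm and 8.59 degrees, less where a joint would pass 70% of its speed; a pose out of reach is approached as far as the arm can. A call is refused whole if a number of a shift passes 50 or a number of a turn 0.15, either way. A call with a gripper value outside its range is refused whole. "grip" is the opening, from 0 (shut) to 1 (fully open), set as the call begins (left out, the last holds). The fingers move at their own pace and stop on an object; "squeeze" is the grip in N (left out, the last holds). Time passes only in rows, so rows that do not move let the fingers close. It gives the time, the measured TCP pose, the force, the opening and the grip force at its end, in the units of the state.
- state(): the state, without advancing time (a new reading comes with each control period).
- grab_frame(name): name is "scene" or "top" or "wrist"; returns a dict with "img" (384x512x3 uint8, red, green, blue), "z_map" (384x512 float32, mm along the optical axis (not along the pixel's ray), 0 where there is no reading), "fx", "fy", "cx", "cy" (pixels), "dist" ([k1, k2, p1, p2, k3] as OpenCV has them; the pictures are not rectified), "rvec" (rotation vector, rad) and "tvec" (3), from world to camera coordinates, as OpenCV has them. Camera axes: x right, y down, z forward; pixel columns grow to the right and rows downward; lengths in mm; the calibration is good to about 2 mm. A picture is of the moment at which its call begins.
- job_done(): hands the job in; it is judged then, once.
Trained networks look in the newest picture that a camera, given by its name, has taken for a name from the list of things; names that differ only in an ending like _2 or _b are one class to them, and where a whole thing is asked for, a point or a joint stands for the part that bears it (a point fixed in the world has none). Each returns a list of dicts, best first, with "p" (0 to 1); they miss things now and then, are a little off and sometimes report something else, mostly with a low value. They report only what shows in the picture. A call takes as long as a camera call. They do not tell look-alikes from the thing itself.
- masks_of(camera, label): "pixels" (384x512 bool, what is visible of it) and "box" ([centre column, centre row, width, height] in pixels, round what is visible of it).
- landmark_of(camera, label): "point" ([column, row] in pixels: a listed point, or the origin of a listed thing).
The state is a dict: "time_s": time; "qpos": joint angles; "qvel": joint speeds; "effort": joint torques, N m; "ee_pos": TCP position; "ee_rot": TCP orientation; "force": force on the tool from outside, world axes, zero at the start; "torque": the same for the moment, N m; "gripper_width": finger opening in mm; "gripper_force": force on a finger pad.
Only numpy, scipy, OpenCV 4.12 (cv2) and the standard library are available. Lean on these libraries where they do the work, as an engineer would, in place of code of your own. Each camera call takes 0.05 s, during which the arm holds its last target. There are 200 camera calls.

### The job

Lift the white tote by its bar handle, clear of the bench, carry it until the handle is over the middle of the black mat, and tip it towards its cut-down corner until all three loose round steel blanks have slid into that corner. Start tipping only once the tote is off the bench, spill no blank, do not touch the blanks with the gripper, and leave the other things on the bench where they are. Finish while still holding the tote up, still and tilted over the mat, with the blanks gathered in the corner.

Things in the scene. Friction and masses are not known exactly. Their poses are not given: they have to be found in the camera images.
- tote: Open white plastic tote without dividers, 200 (its x) x 140 (its y) x 50 mm, walls 5, floor 4 mm, 0.35 kg, loose on the bench at any yaw. Origin: centre of its underside; z up. A steel bail handle rises from the middles of the short walls: square bar 12 x 12 mm along the tote's x, 212 mm long. At the +x +y corner (lip corner) both walls are cut down to 22 mm height over 55 mm of length.
- tote_handle (a point): Middle of the tote's handle bar, on the bar's axis: 105 mm above the tote's origin along its z, over the tote's middle.
- tote_lip_corner (a point): Inner corner of the tote's floor at the cut-down corner: at x +95, y +65, z +4 mm in the tote's frame.
- mat: Flat square black rubber mat, 200 x 200 x 3 mm, fixed on the grey bench (top at z = 0). Origin: centre of its underside. The tote starts on one side of the robot's x axis and the mat on the other; which is which varies.
- blank0: One of three identical plain dark steel round blanks, 24 mm diameter, 8 mm thick, about 28 g, lying flat and loose on the tote's floor, scattered away from the lip corner. Origin: centre of the underside, z up. The friction on the tote's floor varies: they start to slide at a tilt of about 13 to 21 degrees, and mostly all lie in the corner by 20 to 35 degrees.
- blank1: One of three identical plain dark steel round blanks, 24 mm diameter, 8 mm thick, about 28 g, lying flat and loose on the tote's floor, scattered away from the lip corner. Origin: centre of the underside, z up. The friction on the tote's floor varies: they start to slide at a tilt of about 13 to 21 degrees, and mostly all lie in the corner by 20 to 35 degrees.
- blank2: One of three identical plain dark steel round blanks, 24 mm diameter, 8 mm thick, about 28 g, lying flat and loose on the tote's floor, scattered away from the lip corner. Origin: centre of the underside, z up. The friction on the tote's floor varies: they start to slide at a tilt of about 13 to 21 degrees, and mostly all lie in the corner by 20 to 35 degrees.
- case: Bystander: closed white plastic case with rounded lid, 90 x 120 x 50 mm, beyond the work. Origin: centre of underside.
- dish: Bystander: small empty round green dish, 80 mm across, 30 mm high. Origin: centre of underside.
- driver: Bystander: screwdriver with a black handle, lying on the bench. Origin: on its underside.
Things that resemble listed ones, but are neither listed nor needed, are in the scene too. What is shaped like the tote but green or pink is not meant.

How it is judged (in metres and radians):
On the way, in this order (a step that is already met when the one before it is completed fails the run):
1. the tote is held by the gripper, clear of the bench (height (world z) of each of tote, tote_lip_corner above 0.03 m and contact force between the fingers and tote above 2 N and contact force between tote and mat below 0.1 N and contact force between tote and case below 0.1 N and contact force between tote and dish below 0.1 N and contact force between tote and driver below 0.1 N), for 0.2 s.
2. the held tote leans down towards its lip corner and all three blanks lie in that corner (all of step 1 and angle between tote's own z axis and vertical above 0.2 rad and angle between tote's own x axis and vertical above 1.65 rad and angle between tote's own y axis and vertical above 1.65 rad and distance between each of blank0, blank1, blank2 and tote_lip_corner below 0.07 m), for 0.2 s.
At the end, for the whole second after the job is handed in: Tote held by the gripper alone, at rest, handle within 60 mm sideways of the mat's centre, its origin and lip corner over 30 mm above the bench; tilted over 0.2 rad, its x and y axes both at least 0.08 rad downwards; all three blanks at rest within 70 mm of the lip corner (all of step 2 and horizontal distance between tote_handle and mat below 0.06 m and linear speed of each of tote, blank0, blank1, blank2 below 0.03 m/s and angular speed of tote below 0.2 rad/s); the arm keeps its last pose, push and grip.
It fails at once if a blank leaves the tote (distance between any of blank0, blank1, blank2 and tote above 0.14 m).
It fails at once if the gripper touches a blank (contact force between any of the fingers, the arm and blank0 above 0.5 N or contact force between any of the fingers, the arm and blank1 above 0.5 N or contact force between any of the fingers, the arm and blank2 above 0.5 N).
It fails at once if a bystander is moved by more than 30 mm (distance of any of case, dish, driver from where it was at the start of the episode above 0.03 m).
It also fails if it takes over 53 s, if anything falls off the work surface, if the arm or the gripper's body presses on something with over 40 N, if the wrist force passes 120 N, or if a joint passes its speed limit or range.

## Working session

There is one attempt and no reset: what is moved stays moved. The work goes in short steps, Python scripts to look and compute and a tool call to move; the robot and the scene stay as the last step left them, time stands still between calls to the robot, and variables do not carry over. Pictures are saved under pics/ and viewed, at most 10 in all, crops included, and the job is handed in when it is done.

Besides the shell and the picture viewer there is one more tool, called after ">>>" as name(argument=value, ...) on one line, values as JSON. move_arm: Moves the arm, as the interface text tells. Its arguments: {"type":"object","properties":{"plan":{"type":"array","items":{"type":"object","properties":{"x":{"type":"number"},"y":{"type":"number"},"z":{"type":"number"},"rx":{"type":"number"},"ry":{"type":"number"},"rz":{"type":"number"}}}},"grip":{"type":"number"},"squeeze":{"type":"number"}},"required":["plan"]}

```bash
mkdir -p pics; cat > h.py <<'E'
import numpy as np, cv2
from workcell import *
from scipy.spatial.transform import Rotation as R
def cam(f):
    K=np.array([[f['fx'],0,f['cx']],[0,f['fy'],f['cy']],[0,0,1.]]);M=cv2.Rodrigues(np.array(f['rvec'],float))[0]
    return K,np.array(f['dist'],float),M,np.array(f['tvec'],float).ravel()
def ray(f,px):
    K,d,M,t=cam(f);u=cv2.undistortPoints(np.array(px,float).reshape(-1,1,2),K,d).reshape(-1,2)
    return -M.T@t,(M.T@np.c_[u,np.ones(len(u))].T).T
def atz(f,px,z):
    c,r=ray(f,px);return c+r*((z-c[2])/r[:,2])[:,None]
def deproj(f,px,zs):
    c,r=ray(f,px);return c+r*np.array(zs)[:,None]
def cloud(f,m):
    v,u=np.nonzero(m&(f['z_map']>0));return deproj(f,np.c_[u,v],f['z_map'][v,u])
def proj(f,P):
    return cv2.projectPoints(np.array(P,float).reshape(-1,1,3),np.array(f['rvec'],float),np.array(f['tvec'],float),*cam(f)[:2])[0].reshape(-1,2)
def tri(f1,p1,f2,p2):
    c1,a=ray(f1,p1);c2,b=ray(f2,p2);a=a[0];b=b[0]
    s=np.linalg.lstsq(np.c_[a,-b],c2-c1,rcond=None)[0];A=c1+s[0]*a;B=c2+s[1]*b
    return (A+B)/2,np.linalg.norm(A-B)
E
python3 - <<'E'
from h import *
np.set_printoptions(precision=1,suppress=True)
print(state(),pinch_z)
F={}
for c in('scene','top'):
    f=F[c]=grab_frame(c)
    cv2.imwrite(f'pics/{c}0.png',f['img'][:,:,::-1])
    for l in('tote','tote_handle','tote_lip_corner','mat','blank0','case','dish','driver'):
        for d in landmark_of(c,l)[:4]: print(c,l,np.array(d['point']),round(d['p'],2),atz(f,d['point'],{'tote_handle':105,'mat':3}.get(l,4))[0])
    for d in masks_of(c,'tote')[:3]:
        P=cloud(f,d['pixels']);print('mask',d['box'],d['p'],P.mean(0),np.percentile(P[:,2],[1,50,99]))
E
```

```text
{'time_s': 0.0, 'qpos': array([-73.3,  18.4,  89.7,  -0. ,  72. ,  -1.1]), 'qvel': array([ 0. ,  0. ,  0. ,  0.1, -0. , -0.1]), 'effort': array([  0. , -41.2, -23.2,   0.1,   0. ,  -0. ]), 'ee_pos': array([ 175.7, -547. ,  213.1]), 'ee_rot': array([-179.9,   -0. ,   17.8]), 'force': array([ 0.7,  0.4, -0. ]), 'torque': array([-0.1,  0. ,  0. ]), 'gripper_force': 0.0, 'gripper_width': 90.8108572329932} 18.8
scene tote [371.2 160.1] 0.87 [359.8 546.    4. ]
scene tote [293.1 199.4] 0.64 [504.  234.5   4. ]
scene tote_handle [297.2 117.8] 0.96 [222.3 281.9 105. ]
scene tote_handle [383.9 144.6] 0.79 [371.7 566.  105. ]
scene tote_handle [292.9 182.2] 0.73 [502.3 226.5 105. ]
scene tote_lip_corner [342.8 147. ] 0.72 [289.8 453.2   4. ]
scene tote_lip_corner [259.9 204.1] 0.71 [512.8 119.8   4. ]
scene tote_lip_corner [325.7 144.2] 0.69 [271.  391.2   4. ]
scene tote_lip_corner [148.7 220.8] 0.26 [ 546.2 -255.8    4. ]
scene mat [148.5 219.1] 0.84 [ 539. -257.    3.]
scene blank0 [308.4 210.6] 0.54 [552.9 279.7   4. ]
scene blank0 [297.5 188.4] 0.46 [460.4 256.1   4. ]
scene blank0 [314.9
[... 781 characters left out ...]
   4. ]
top tote_lip_corner [152.  272.3] 0.67 [267.5 399.3   4. ]
top tote_lip_corner [208. 190.] 0.4 [517.5 241.4   4. ]
top mat [371.2 192. ] 0.62 [ 524.6 -251.5    3. ]
top blank0 [189.6 201.1] 0.57 [482.5 295.5   4. ]
top blank0 [203.  206.2] 0.57 [468.2 254.7   4. ]
top blank0 [199.3 174.9] 0.41 [562.7 269.4   4. ]
top case [209.8 116.8] 0.64 [743.7 244.3   4. ]
top dish [285.7 123.5] 0.8 [728.8  11.3   4. ]
top driver [364.6 117.2] 0.8 [ 756.5 -232.3    4. ]
mask [100.2, 237.3, 66.3, 76.7] 0.82 [369.8 560.8  23.2] [ -3.6   5.4 112.9]
mask [210.3, 193.1, 78.0, 73.9] 0.69 [506.7 233.4  20.3] [ -3.9   4.4 113.2]
mask [190.4, 291.9, 79.8, 84.9] 0.62 [223.2 288.3  20.7] [ -4.    4.3 112.6]
```

```bash
python3 - <<'E'
import cv2,numpy as np
a=cv2.imread('pics/top0.png')[80:350,40:440];cv2.imwrite('pics/c1.png',cv2.resize(a,None,fx=2,fy=2,interpolation=3))
E
python3 - <<'E'
from h import *
np.set_printoptions(precision=1,suppress=True)
for c in('scene','top'):
    f=grab_frame(c); D=[d for d in masks_of(c,'tote')]
    for d in D[:4]:
        m=d['pixels'];col=np.median(f['img'][m],0);P=cloud(f,m);
        if np.hypot(*(P.mean(0)[:2]-[505,231]))>60: print('other',col);continue
        # handle bar points from the depth
        P=cloud(f,np.ones_like(m)); P=P[(np.hypot(P[:,0]-503,P[:,1]-231)<125)&(P[:,2]>90)&(P[:,2]<125)]
        mu=P.mean(0);u=np.linalg.svd(P[:,:2]-mu[:2])[2][0];t=(P[:,:2]-mu[:2])@u
        print(c,col,'bar mid',mu[:2]+u*(t.max()+t.min())/2,t.max()-t.min(),'yaw',np.degrees(np.arctan2(u[1],u[0])),'top z',np.percentile(P[:,2],[5,50,95]),len(P))
E
```

```text
other [38. 98. 51.]
scene [165. 163. 158.] bar mid [505.8 231.7] 212.47551543858276 yaw 61.858857383314806 top z [ 99.4 109.  113.5] 315
other [154.  95. 112.]
top [218. 215. 210.] bar mid [504.3 232.8] 211.8181103132713 yaw -118.16055686255474 top z [103.6 109.4 114.5] 350
other [219. 131. 158.]
other [ 59. 148.  78.]
```

View pics/c1.png

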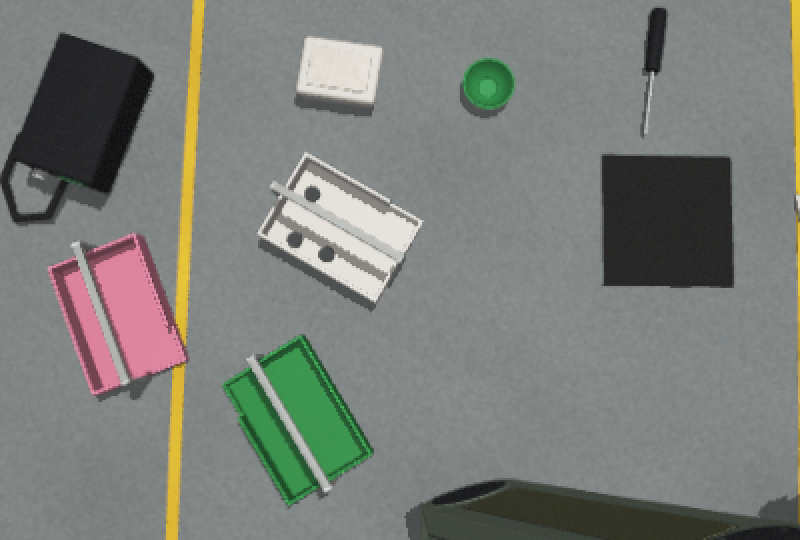

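The picture shows the white tote at crop (340,230), i.e. full-frame (210,195). Its cut-down corner is at the right, at crop (420,222), and the three blanks are at the left end. The mat is at crop (668,220). I move above the handle now.

>>> move_arm(plan=[{"x":27.6,"y":-32},{"x":27.6,"y":-32},{"x":27.6,"y":-32},{"x":27.6,"y":-32},{"x":27.6,"y":-32},{"x":27.6,"y":-32},{"x":27.6,"y":-32},{"x":27.6,"y":-32},{"x":27.6,"y":-32},{"x":27.6,"y":-32}], grip=1, squeeze=50)

```text
schema error: expected keys x, y, z, rx, ry, rz
```

>>> move_arm(plan=[{"x":27.6,"y":-32},{"x":27.6,"y":-32},{"x":27.6,"y":-32},{"x":27.6,"y":-32},{"x":27.6,"y":-32},{"x":27.6,"y":-32},{"x":27.6,"y":-32},{"x":27.6,"y":-32},{"x":27.6,"y":-32},{"x":27.6,"y":-32}])

```text
schema error: expected keys x, y, z, rx, ry, rz
```

>>> move_arm(plan=[{"rz":-0.128},{"rz":-0.128},{"rz":-0.128},{"rz":-0.128},{"rz":-0.128},{"rz":-0.128},{}])

```text
schema error: expected keys x, y, z, rx, ry, rz
```

```bash
python3 - <<'E'
from h import *
np.set_printoptions(precision=1,suppress=True)
f=grab_frame('wrist');cv2.imwrite('pics/w1.png',f['img'][:,:,::-1])
s=state();print(s['ee_pos'],s['ee_rot'],s['qpos'],s['time_s'])
for l in('tote_handle','tote_lip_corner','blank0'):
    for d in landmark_of('wrist',l)[:4]: print(l,np.array(d['point']),round(d['p'],2),atz(f,d['point'],105 if 'handle' in l else 4)[0])
P=cloud(f,np.ones((384,512),bool));P=P[(np.hypot(P[:,0]-505,P[:,1]-232)<125)&(P[:,2]>95)&(P[:,2]<120)]
mu=P.mean(0);u=np.linalg.svd(P[:,:2]-mu[:2],full_matrices=False)[2][0];t=(P[:,:2]-mu[:2])@u
print('bar',mu[:2]+u*(t.max()+t.min())/2,mu,np.ptp(t),np.degrees(np.arctan2(u[1],u[0])),np.percentile(P[:,2],[5,50,95]))
for c in('scene','top'):
    f=grab_frame(c)
    m=masks_of(c,'mat')[0]['pixels'];Q=cloud(f,m);print(c,'mat',Q.mean(0),(np.percentile(Q,2,0)+np.percentile(Q,98,0))/2, np.ptp(Q,0))
E
```

```text
[ 175.9 -547.5  214. ] [180.   -0.   17.8] [-73.3  18.3  89.6   0.   72.   -1.1] 1.25<stdin>:8: RuntimeWarning: Mean of empty slice.
  ret = um.true_divide(
Traceback (most recent call last):
IndexError: index 0 is out of bounds for axis 0 with size 0
```

View pics/w1.png

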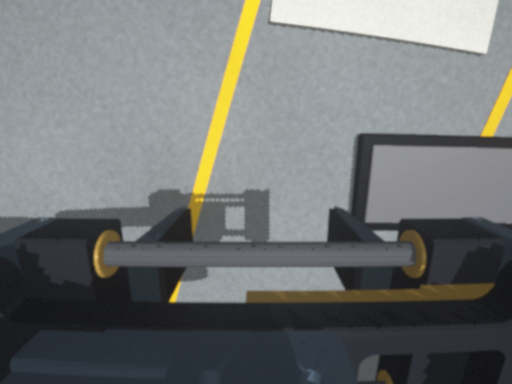

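The moves were refused because every row needs all six keys, so the arm is still at its start. The wrist picture shows only the fingers at rows 210-300 and bare bench. I reissue the moves.

>>> move_arm(plan=[{"x":27.6,"y":-32,"z":0,"rx":0,"ry":0,"rz":0},{"x":27.6,"y":-32,"z":0,"rx":0,"ry":0,"rz":0},{"x":27.6,"y":-32,"z":0,"rx":0,"ry":0,"rz":0},{"x":27.6,"y":-32,"z":0,"rx":0,"ry":0,"rz":0},{"x":27.6,"y":-32,"z":0,"rx":0,"ry":0,"rz":0},{"x":27.6,"y":-32,"z":0,"rx":0,"ry":0,"rz":0},{"x":27.6,"y":-32,"z":0,"rx":0,"ry":0,"rz":0},{"x":27.6,"y":-32,"z":0,"rx":0,"ry":0,"rz":0},{"x":27.6,"y":-32,"z":0,"rx":0,"ry":0,"rz":0},{"x":27.6,"y":-32,"z":0,"rx":0,"ry":0,"rz":0}], grip=1, squeeze=50)

```text
time_s: 2.4
ee_pos: [341.2, -156.9, 214.3]
ee_rot: [179.9, -0.0, 17.8]
force: [1.1, -0.2, -0.2]
gripper_width: 90.9
gripper_force: 0.0
```

>>> move_arm(plan=[{"x":27.6,"y":-32,"z":0,"rx":0,"ry":0,"rz":0},{"x":27.6,"y":-32,"z":0,"rx":0,"ry":0,"rz":0},{"x":27.6,"y":-32,"z":0,"rx":0,"ry":0,"rz":0},{"x":27.6,"y":-32,"z":0,"rx":0,"ry":0,"rz":0},{"x":27.6,"y":-32,"z":0,"rx":0,"ry":0,"rz":0},{"x":27.6,"y":-32,"z":0,"rx":0,"ry":0,"rz":0},{"x":27.6,"y":-32,"z":0,"rx":0,"ry":0,"rz":0},{"x":27.6,"y":-32,"z":0,"rx":0,"ry":0,"rz":0},{"x":27.6,"y":-32,"z":0,"rx":0,"ry":0,"rz":0},{"x":27.6,"y":-32,"z":0,"rx":0,"ry":0,"rz":0}])

```text
time_s: 3.4
ee_pos: [506.1, 232.5, 214.0]
ee_rot: [180.0, -0.0, 17.8]
force: [0.7, -0.6, 1.6]
gripper_width: 91.1
gripper_force: 0.0
```

>>> move_arm(plan=[{"x":0,"y":0,"z":0,"rx":0,"ry":0,"rz":-0.128},{"x":0,"y":0,"z":0,"rx":0,"ry":0,"rz":-0.128},{"x":0,"y":0,"z":0,"rx":0,"ry":0,"rz":-0.128},{"x":0,"y":0,"z":0,"rx":0,"ry":0,"rz":-0.128},{"x":0,"y":0,"z":0,"rx":0,"ry":0,"rz":-0.128},{"x":0,"y":0,"z":0,"rx":0,"ry":0,"rz":-0.128},{"x":0,"y":0,"z":0,"rx":0,"ry":0,"rz":0}])

```text
time_s: 4.1
ee_pos: [505.7, 230.7, 213.9]
ee_rot: [180.0, 0.0, 61.8]
force: [0.8, -1.0, 0.4]
gripper_width: 91.1
gripper_force: 0.0
```

```bash
python3 - <<'E'
from h import *
np.set_printoptions(precision=1,suppress=True)
s=state();print(s['ee_pos'],s['ee_rot'],s['qpos'],s['time_s'])
f=grab_frame('wrist');cv2.imwrite('pics/w2.png',f['img'][:,:,::-1])
P=cloud(f,np.ones((384,512),bool));P=P[(np.hypot(P[:,0]-505,P[:,1]-232)<125)&(P[:,2]>95)&(P[:,2]<120)]
if len(P)>20:
    mu=P.mean(0);u=np.linalg.svd(P[:,:2]-mu[:2],full_matrices=False)[2][0];t=(P[:,:2]-mu[:2])@u
    print('bar',mu[:2]+u*(t.max()+t.min())/2,mu,np.ptp(t),np.degrees(np.arctan2(u[1],u[0])),np.percentile(P[:,2],[5,50,95]),len(P))
for c in('scene','top'):
    f=grab_frame(c)
    for d in masks_of(c,'mat')[:1]:
        Q=cloud(f,d['pixels']);print(c,'mat',Q.mean(0),(np.percentile(Q,2,0)+np.percentile(Q,98,0))/2, np.ptp(Q,0))
E
```

```text
[505.7 230.7 213.9] [180.    0.   61.8] [23.3 16.6 92.2 -0.  71.3 51.5] 4.1
bar [502.8 231.5] [512.  248.7 110.6] 211.6835393309325 -118.2133559119008 [109.3 110.6 111.8] 2006
scene mat [ 534.7 -259.1    2.9] [ 531.3 -259.9    2.9] [209.3 203.2  19.4]
top mat [ 531.4 -258.4    1.8] [ 531.7 -258.8    1.7] [203.1 205.8  21.7]
```

View pics/w2.png

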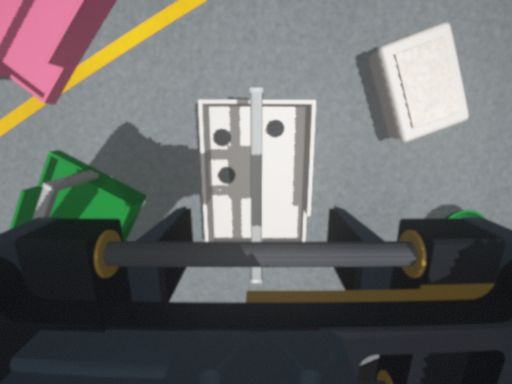

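The bar is at column 256, centred between the fingers, with its top at z of about 111 in three views. The blanks are at (222,137), (275,128) and (227,175). I descend and grip.

>>> move_arm(plan=[{"x":0,"y":-1,"z":25,"rx":0,"ry":0,"rz":0},{"x":0,"y":0,"z":25,"rx":0,"ry":0,"rz":0},{"x":0,"y":0,"z":25,"rx":0,"ry":0,"rz":0},{"x":0,"y":0,"z":25,"rx":0,"ry":0,"rz":0},{"x":0,"y":0,"z":18,"rx":0,"ry":0,"rz":0},{"x":0,"y":0,"z":10,"rx":0,"ry":0,"rz":0},{"x":0,"y":0,"z":0,"rx":0,"ry":0,"rz":0}])

```text
time_s: 5.05
ee_pos: [504.1, 230.8, 84.8]
ee_rot: [-179.9, 0.1, 61.8]
force: [-0.0, 0.1, -0.5]
gripper_width: 91.0
gripper_force: 0.0
```

>>> move_arm(plan=[{"x":0,"y":0,"z":0,"rx":0,"ry":0,"rz":0},{"x":0,"y":0,"z":0,"rx":0,"ry":0,"rz":0},{"x":0,"y":0,"z":0,"rx":0,"ry":0,"rz":0},{"x":0,"y":0,"z":0,"rx":0,"ry":0,"rz":0},{"x":0,"y":0,"z":0,"rx":0,"ry":0,"rz":0},{"x":0,"y":0,"z":0,"rx":0,"ry":0,"rz":0},{"x":0,"y":0,"z":0,"rx":0,"ry":0,"rz":0},{"x":0,"y":0,"z":0,"rx":0,"ry":0,"rz":0},{"x":0,"y":0,"z":0,"rx":0,"ry":0,"rz":0},{"x":0,"y":0,"z":0,"rx":0,"ry":0,"rz":0}], grip=0, squeeze=50)

```text
time_s: 6.05
ee_pos: [504.4, 231.3, 85.8]
ee_rot: [-179.9, 0.0, 61.8]
force: [-2.6, 0.8, 0.5]
gripper_width: 14.2
gripper_force: 0.9
```

>>> move_arm(plan=[{"x":0,"y":0,"z":0,"rx":0,"ry":0,"rz":0},{"x":0,"y":0,"z":0,"rx":0,"ry":0,"rz":0},{"x":0,"y":0,"z":0,"rx":0,"ry":0,"rz":0},{"x":0,"y":0,"z":0,"rx":0,"ry":0,"rz":0},{"x":0,"y":0,"z":0,"rx":0,"ry":0,"rz":0}])

```text
time_s: 6.55
ee_pos: [504.6, 231.1, 85.9]
ee_rot: [-180.0, 0.0, 61.8]
force: [-2.2, 1.1, 1.1]
gripper_width: 11.6
gripper_force: 50.0
```

>>> move_arm(plan=[{"x":0,"y":0,"z":-4,"rx":0,"ry":0,"rz":0},{"x":0,"y":0,"z":-8,"rx":0,"ry":0,"rz":0},{"x":0,"y":0,"z":-14,"rx":0,"ry":0,"rz":0},{"x":0,"y":0,"z":-18,"rx":0,"ry":0,"rz":0},{"x":0,"y":0,"z":-20,"rx":0,"ry":0,"rz":0},{"x":0,"y":0,"z":-20,"rx":0,"ry":0,"rz":0},{"x":0,"y":0,"z":-16,"rx":0,"ry":0,"rz":0},{"x":0,"y":0,"z":-12,"rx":0,"ry":0,"rz":0},{"x":0,"y":0,"z":-6,"rx":0,"ry":0,"rz":0},{"x":0,"y":0,"z":-2,"rx":0,"ry":0,"rz":0}])

```text
time_s: 7.55
ee_pos: [504.9, 231.1, 206.3]
ee_rot: [180.0, -0.0, 61.8]
force: [0.3, 0.2, -4.6]
gripper_width: 11.5
gripper_force: 50.0
```

```bash
python3 - <<'E'
from h import *
np.set_printoptions(precision=2,suppress=True)
s=state();print(s)
f=grab_frame('wrist');cv2.imwrite('pics/w3.png',f['img'][:,:,::-1])
E
```

```text
{'time_s': 7.55, 'qpos': array([23.41, 16.81, 92.97, -0.02, 70.19, 51.61]), 'qvel': array([-0.02,  0.01, -0.65,  0.03,  2.36, -0.1 ]), 'effort': array([  0.  , -42.63, -25.03,   0.11,  -0.04,  -0.  ]), 'ee_pos': array([504.95, 231.07, 206.3 ]), 'ee_rot': array([179.97,  -0.01,  61.81]), 'force': array([ 0.33,  0.22, -4.6 ]), 'torque': array([-0.05, -0.1 ,  0.01]), 'gripper_force': 49.9987667798996, 'gripper_width': 11.485688864923427}
```

View pics/w3.png

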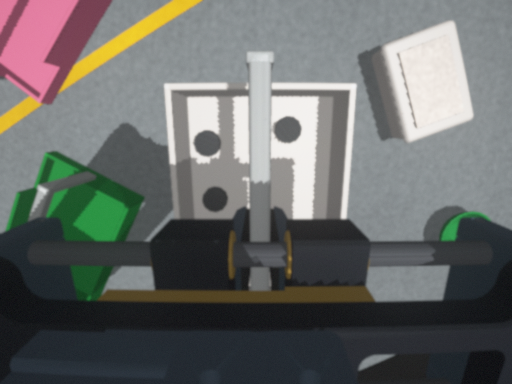

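The tote hangs level and held (wrist force about 4.6 N), with the blanks still in place at (207,143), (288,129) and (215,199). I carry it with gentle acceleration.

>>> move_arm(plan=[{"x":-6,"y":3.6,"z":0,"rx":0,"ry":0,"rz":0},{"x":-12,"y":7.3,"z":0,"rx":0,"ry":0,"rz":0},{"x":-18,"y":10.9,"z":0,"rx":0,"ry":0,"rz":0},{"x":-23.2,"y":14.1,"z":0,"rx":0,"ry":0,"rz":0},{"x":-23.2,"y":14.1,"z":0,"rx":0,"ry":0,"rz":0},{"x":-23.2,"y":14.1,"z":0,"rx":0,"ry":0,"rz":0},{"x":-23.2,"y":14.1,"z":0,"rx":0,"ry":0,"rz":0},{"x":-23.2,"y":14.1,"z":0,"rx":0,"ry":0,"rz":0},{"x":-23.2,"y":14.1,"z":0,"rx":0,"ry":0,"rz":0},{"x":-23.2,"y":14.1,"z":0,"rx":0,"ry":0,"rz":0}])

```text
time_s: 8.6
ee_pos: [516.5, -2.9, 205.4]
ee_rot: [-180.0, 0.1, 61.8]
force: [-0.6, -0.9, -4.1]
gripper_width: 11.6
gripper_force: 50.0
```

>>> move_arm(plan=[{"x":-23.2,"y":14.1,"z":0,"rx":0,"ry":0,"rz":0},{"x":-23.2,"y":14.1,"z":0,"rx":0,"ry":0,"rz":0},{"x":-23.2,"y":14.1,"z":0,"rx":0,"ry":0,"rz":0},{"x":-23.2,"y":14.1,"z":0,"rx":0,"ry":0,"rz":0},{"x":-23.2,"y":14.1,"z":0,"rx":0,"ry":0,"rz":0},{"x":-23.2,"y":14.1,"z":0,"rx":0,"ry":0,"rz":0},{"x":-23.2,"y":14.1,"z":0,"rx":0,"ry":0,"rz":0},{"x":-23.2,"y":14.1,"z":0,"rx":0,"ry":0,"rz":0},{"x":-18,"y":10.9,"z":0,"rx":0,"ry":0,"rz":0},{"x":-12,"y":7.3,"z":0,"rx":0,"ry":0,"rz":0}])

```text
time_s: 9.6
ee_pos: [529.8, -254.9, 205.2]
ee_rot: [-179.9, 0.1, 61.7]
force: [-1.2, 0.8, -5.3]
gripper_width: 11.3
gripper_force: 50.0
```

>>> move_arm(plan=[{"x":-6,"y":3.6,"z":0,"rx":0,"ry":0,"rz":0},{"x":0,"y":0,"z":0,"rx":0,"ry":0,"rz":0},{"x":0,"y":0,"z":0,"rx":0,"ry":0,"rz":0},{"x":0,"y":0,"z":0,"rx":0,"ry":0,"rz":0},{"x":0,"y":0,"z":0,"rx":0,"ry":0,"rz":0}])

```text
time_s: 10.1
ee_pos: [531.3, -258.7, 206.1]
ee_rot: [-180.0, -0.0, 61.9]
force: [-0.3, 0.4, -4.7]
gripper_width: 11.3
gripper_force: 50.0
```

>>> move_arm(plan=[{"x":0,"y":0,"z":0,"rx":0.008,"ry":0.01,"rz":0},{"x":0,"y":0,"z":0,"rx":0.015,"ry":0.02,"rz":0},{"x":0,"y":0,"z":0,"rx":0.015,"ry":0.02,"rz":0},{"x":0,"y":0,"z":0,"rx":0.015,"ry":0.02,"rz":0},{"x":0,"y":0,"z":0,"rx":0.015,"ry":0.02,"rz":0},{"x":0,"y":0,"z":0,"rx":0.015,"ry":0.02,"rz":0},{"x":0,"y":0,"z":0,"rx":0.015,"ry":0.02,"rz":0},{"x":0,"y":0,"z":0,"rx":0.015,"ry":0.02,"rz":0},{"x":0,"y":0,"z":0,"rx":0.01,"ry":0.01,"rz":0},{"x":0,"y":0,"z":0,"rx":0,"ry":0,"rz":0}])

```text
time_s: 11.1
ee_pos: [531.3, -260.0, 205.6]
ee_rot: [-172.9, -9.1, 61.2]
force: [-0.1, -0.1, -4.7]
gripper_width: 11.6
gripper_force: 50.0
```

>>> move_arm(plan=[{"x":0,"y":0,"z":0,"rx":0.007,"ry":0.01,"rz":0},{"x":0,"y":0,"z":0,"rx":0.007,"ry":0.01,"rz":0},{"x":0,"y":0,"z":0,"rx":0.007,"ry":0.01,"rz":0},{"x":0,"y":0,"z":0,"rx":0.007,"ry":0.01,"rz":0},{"x":0,"y":0,"z":0,"rx":0.007,"ry":0.01,"rz":0},{"x":0,"y":0,"z":0,"rx":0.007,"ry":0.01,"rz":0},{"x":0,"y":0,"z":0,"rx":0.007,"ry":0.01,"rz":0},{"x":0,"y":0,"z":0,"rx":0.007,"ry":0.01,"rz":0},{"x":0,"y":0,"z":0,"rx":0.007,"ry":0.01,"rz":0},{"x":0,"y":0,"z":0,"rx":0.007,"ry":0.01,"rz":0}])

```text
time_s: 12.1
ee_pos: [531.3, -259.6, 205.9]
ee_rot: [-168.7, -14.8, 60.3]
force: [-0.4, 0.4, -5.3]
gripper_width: 11.5
gripper_force: 50.0
```

```bash
cat > look.py <<'E'
from h import *
import sys
np.set_printoptions(precision=2,suppress=True)
s=state();print(s['time_s'],s['ee_pos'],s['ee_rot'],s['qpos'],s['force'],s['gripper_force'])
Rt=R.from_euler('xyz',s['ee_rot'],degrees=True).as_matrix();T=Rt@np.diag([-1,1,-1.]) # tote axes
h=s['ee_pos']-pinch_z*Rt[:,2];o=h-105*T[:,2]
print('handle',h,'tilt x,y',-np.degrees(np.arcsin(T[2,:2])),'tot',np.degrees(np.arccos(T[2,2])),'origin',o,'lip',o+T@[95,65,4])
ims=[]
for c in('scene','top','wrist'):
    f=grab_frame(c);ims.append(f['img'][:,:,::-1])
    K,D,M,t=cam(f);C=-M.T@t
    for d in landmark_of(c,'blank0')[:4]:
        _,r=ray(f,d['point']);r=r[0];k=((o+4*T[:,2]-C)@T[:,2])/(r@T[:,2]);print(c,np.array(d['point']),round(d['p'],2),'tote xy',(T.T@(C+k*r-o))[:2])
    for q in ('tote_lip_corner','tote_handle'):
        print(c,q,'pred',proj(f,[o+T@[95,65,4] if 'lip' in q else h])[0],[(np.array(d['point']),round(d['p'],2)) for d in landmark_of(c,q)[:3]])
def z(im,n=3):
    return im
u=proj(grab_frame('top'),[o])[0].astype(int);u2=proj(grab_frame('scene'),[o])[0].astype(int)
def crop(im,u): 
    a=im[max(0,u[1]-60):u[1]+60,max(0,u[0]-65):u[0]+65];return cv2.resize(a,(400,370),interpolation=cv2.INTER_CUBIC)
cv2.imwrite(f'pics/{sys.argv[1]}.png',np.hstack([crop(ims[0],u2),crop(ims[1],u)]))
E
python3 look.py t1
```

```text
12.1 [ 531.27 -259.61  205.94] [-168.66  -14.84   60.31] [-34.76  26.69  80.15  13.49  86.22  -8.99] [-0.4   0.43 -5.3 ] 49.99881327152252
handle [ 532.14 -265.54  223.76] tilt x,y [14.84 10.96] tot 18.596963101269 origin [ 527.26 -232.41  124.25] lip [ 538.94 -342.18   91.35]
scene [162.9 186.4] 0.51 tote xy [-38.36 -40.55]
scene tote_lip_corner pred [116.43 207.05] [(array([116.3, 208.4]), 0.79), (array([344.4, 148.7]), 0.68), (array([324.2, 145.2]), 0.57)]
scene tote_handle pred [130.25 179.5 ] [(array([380.9, 144.7]), 0.76), (array([308.5, 267. ]), 0.62), (array([299.1, 118. ]), 0.57)]
top [368.7 187.7] 0.59 tote xy [-18.52 -19.42]
top [372.6 163.7] 0.49 tote xy [-38.24  48.04]
top tote_lip_corner pred [410.42 184.18] [(array([131., 263.]), 0.78), (array([154.3, 275.5]), 0.63)]
top tote_handle pred [398.77 178.96] [(array([ 94.4, 236.5]), 0.98), (array([182.7, 290.5]), 0.94), (array([397.7, 177.6]), 0.56)]
wrist [314.  185.1] 0.98 tote xy [-13.76  53.17]
wrist tote_lip_corner pred [319.81 285.06] []
wrist tote_handle pred [258.   242.94] [(array([256.7, 242.1]), 0.62)]
```

View pics/t1.png

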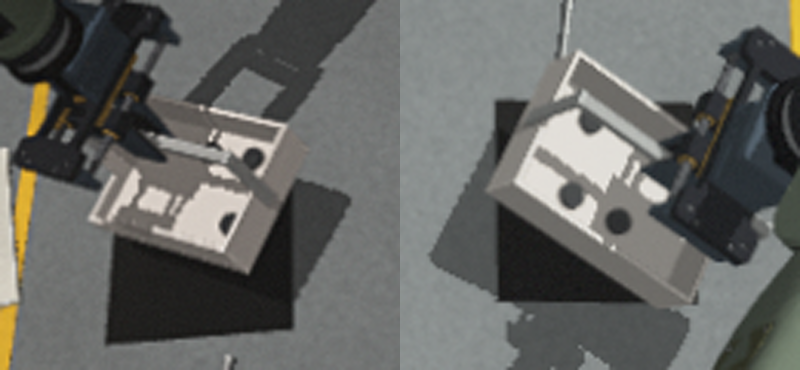

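At 18.6° total tilt the tote is held without slip: the lip corner is at scene (116,208), as predicted. The blanks have only begun to move. I tilt further.

>>> move_arm(plan=[{"x":0,"y":0,"z":0,"rx":0.008,"ry":0.007,"rz":0},{"x":0,"y":0,"z":0,"rx":0.008,"ry":0.007,"rz":0},{"x":0,"y":0,"z":0,"rx":0.008,"ry":0.007,"rz":0},{"x":0,"y":0,"z":0,"rx":0.008,"ry":0.007,"rz":0},{"x":0,"y":0,"z":0,"rx":0.008,"ry":0.007,"rz":0},{"x":0,"y":0,"z":0,"rx":0.008,"ry":0.007,"rz":0},{"x":0,"y":0,"z":0,"rx":0.008,"ry":0.007,"rz":0},{"x":0,"y":0,"z":0,"rx":0.008,"ry":0.007,"rz":0},{"x":0,"y":0,"z":0,"rx":0.008,"ry":0.007,"rz":0},{"x":0,"y":0,"z":0,"rx":0.008,"ry":0.007,"rz":0}])

```text
time_s: 13.8
ee_pos: [531.3, -259.6, 206.0]
ee_rot: [-163.8, -18.7, 59.3]
force: [0.6, 0.2, -5.0]
gripper_width: 11.3
gripper_force: 50.0
```

>>> move_arm(plan=[{"x":0,"y":0,"z":0,"rx":0.003,"ry":0.006,"rz":0},{"x":0,"y":0,"z":0,"rx":0.003,"ry":0.006,"rz":0},{"x":0,"y":0,"z":0,"rx":0.003,"ry":0.006,"rz":0},{"x":0,"y":0,"z":0,"rx":0.003,"ry":0.006,"rz":0},{"x":0,"y":0,"z":0,"rx":0.003,"ry":0.006,"rz":0},{"x":0,"y":0,"z":0,"rx":0.003,"ry":0.006,"rz":0},{"x":0,"y":0,"z":0,"rx":0.003,"ry":0.006,"rz":0},{"x":0,"y":0,"z":0,"rx":0.003,"ry":0.006,"rz":0},{"x":0,"y":0,"z":0,"rx":0.003,"ry":0.006,"rz":0},{"x":0,"y":0,"z":0,"rx":0.003,"ry":0.006,"rz":0}])

```text
time_s: 14.8
ee_pos: [531.3, -259.5, 205.9]
ee_rot: [-161.7, -22.0, 58.2]
force: [0.5, -0.2, -4.8]
gripper_width: 11.9
gripper_force: 50.0
```

```bash
python3 look.py t2
```

```text
14.8 [ 531.26 -259.55  205.95] [-161.7   -22.     58.22] [-37.69  31.    76.01  18.81  94.36 -11.63] [ 0.52 -0.23 -4.84] 49.99891698360443
handle [ 532.75 -268.34  222.5 ] tilt x,y [22.   16.92] tot 28.320131613803508 origin [ 524.4  -219.23  130.07] lip [ 534.82 -321.98   79.08]
scene [125.1 206.2] 0.52 tote xy [91.26 59.72]
scene [130.5 199.4] 0.44 tote xy [79.89 33.99]
scene [133.3 206. ] 0.39 tote xy [55.1  52.69]
scene tote_lip_corner pred [123.72 207.52] [(array([343.3, 149.9]), 0.98), (array([325.7, 144.4]), 0.95), (array([126.5, 207.2]), 0.63)]
scene tote_handle pred [129.4  179.99] [(array([128.8, 182.2]), 0.95), (array([296.7, 118.3]), 0.93), (array([381.1, 144.9]), 0.88)]
top [394.5 194. ] 0.47 tote xy [79.14 26.18]
top tote_lip_corner pred [402.14 185.98] [(array([131.3, 261.7]), 0.95), (array([400.4, 185.1]), 0.84), (array([150.6, 272.3]), 0.63)]
top tote_handle pred [399.68 178.83] [(array([187.3, 294. ]), 0.97), (array([ 91.5, 238.6]), 0.81), (array([397.1, 176.1]), 0.62)]
wrist tote_lip_corner pred [319.71 284.97] [(array([73.8, 16.8]), 0.74)]
wrist tote_handle pred [257.81 242.71] [(array([17.6, 35.6]), 0.72), (array([253.8, 241.2]), 0.69)]
```

View pics/t2.png

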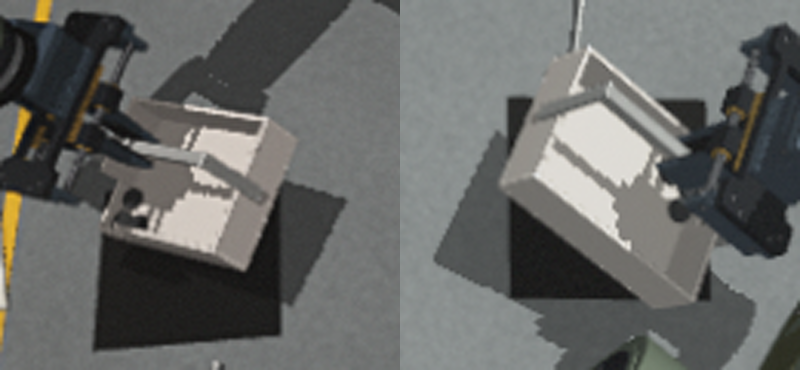

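All three blanks lie in the lip corner, in the left view at crop (130,198), (122,220) and (142,220). That is about 13-42 mm from the corner. The handle is 9 mm from the mat's centre. I settle and check.

>>> move_arm(plan=[{"x":0,"y":0,"z":0,"rx":0.004,"ry":0.002,"rz":0},{"x":0,"y":0,"z":0,"rx":0.004,"ry":0.002,"rz":0},{"x":0,"y":0,"z":0,"rx":0.004,"ry":0.002,"rz":0},{"x":0,"y":0,"z":0,"rx":0,"ry":0,"rz":0},{"x":0,"y":0,"z":0,"rx":0,"ry":0,"rz":0},{"x":0,"y":0,"z":0,"rx":0,"ry":0,"rz":0},{"x":0,"y":0,"z":0,"rx":0,"ry":0,"rz":0},{"x":0,"y":0,"z":0,"rx":0,"ry":0,"rz":0},{"x":0,"y":0,"z":0,"rx":0,"ry":0,"rz":0},{"x":0,"y":0,"z":0,"rx":0,"ry":0,"rz":0}])

```text
time_s: 16.5
ee_pos: [531.2, -259.5, 206.0]
ee_rot: [-161.0, -22.3, 58.1]
force: [-0.0, 0.5, -4.3]
gripper_width: 11.8
gripper_force: 50.0
```

```bash
python3 look.py t3|grep -v tote_
```

```text
16.5 [ 531.23 -259.5   205.99] [-160.99  -22.3    58.12] [-37.76  31.42  75.54  18.96  95.16 -11.66] [-0.04  0.45 -4.32] 49.99886512756348
handle [ 532.86 -268.46  222.43] tilt x,y [22.3  17.54] tot 28.98576167210891 origin [ 523.71 -218.41  130.58] lip [ 534.06 -320.59   78.44]
scene [233.2 267.2] 0.61 tote xy [-378.52  146.31]
scene [134.3 206. ] 0.6 tote xy [52.23 52.79]
scene [127. 204.] 0.57 tote xy [88.65 52.09]
scene [128.6 198.1] 0.48 tote xy [92.49 32.08]
top [393.9 192.8] 0.59 tote xy [76.81 29.63]
```

View pics/t3.png

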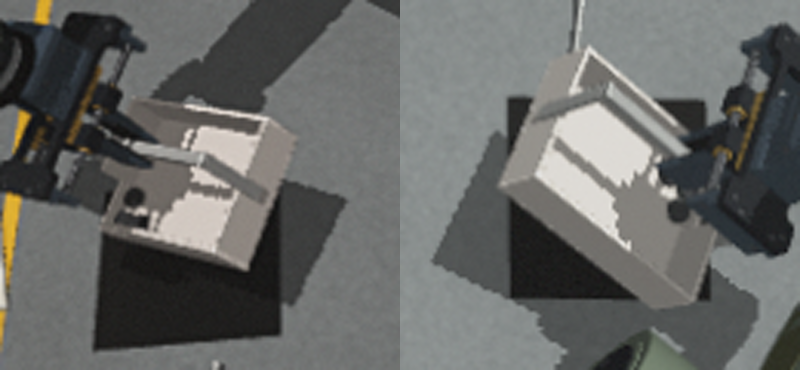

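The picture is unchanged and at rest, with the blanks at left-view crop (132,197), (125,218) and (142,220), all in the corner. I hand in.

```bash
python3 -c "from workcell import *;print(job_done())"
```

```text
the job is handed in; nothing more can be done
None
```

I handed the job in with the white tote held still over the mat at about 29° tilt, handle 9 mm from the mat's centre, and all three blanks within about 45 mm of the lip corner; no verdict came back.

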